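Rack the chilled sample tube and hold the pipette over its mouth

ROBOT

A 6-joint arm with a two-finger parallel gripper is mounted at the origin on a cart in front of the work surface, level with it; the furniture and walls round the work are solid. World frame = base frame: x ahead of the robot, y to its left, z up, the work surface at z = 0. Lengths are in m, angles in rad, forces in N, time in s.
With the tool pointing down it reaches from about 0.3 to 0.775 m from the base axis. Payload 14.6 kg.
Tool frame: the origin (TCP) lies between the finger pads; the fingertips stand 8 mm ahead of it and the grasp point (between the pads) lies 11 mm behind it (arm.finger_overhang is the distance from the TCP to the fingertips, in m); z points along the fingers, y is the line along which they close (so a half turn about z gives the same grasp; the last joint's range is limited). The gripper opens to 94 mm and grips with 3 to 60 N. Pads are 16 mm wide; open, the fingers measure 119 mm over their backs; the gripper's body (75 mm by 177 mm) begins 78 mm behind the grasp point.
Start: joints at [-1.236, 0.3, 1.521, -0, 1.321, -0.067], TCP at [0.215, -0.506, 0.213] pointing down, gripper open.
Joint ranges: [-3.03, 3.03], [-0.79, 2.21], [0.23, 2.52], [-1.04, 4.18], [0, 3.07], [-2.55, 2.55]. Speed limits (rad/s): [2.22, 2.22, 2.57, 3.14, 3.14, 3.14].

INTERFACE

Orientations are given as [roll, pitch, yaw] about the fixed x, y, z axes, in that order (R = Rz(yaw) Ry(pitch) Rx(roll)).
In Python, from cell import get_obs, optics, workorder, arm gives the robot as it stands.
- The arm moves only by the tool send_rows, never from a script. Its argument "targets" is one flat list of numbers, 7 for each row, row after row: the shift along the tool's x, y, z in units of 400 mm (1.0 is 400 mm), then the turn, a rotation vector about the tool's x, y, z in units of 60 degrees (1.0 is 60 degrees), then the opening, from -1 (shut) to 1 (fully open). In form: [dx, dy, dz, rx, ry, rz, hand, dx, dy, dz, rx, ry, rz, hand, ...]. A call has 1 to 10 rows; each row shifts and turns the commanded pose from where the row before left it, along the tool's axes as they then stand; what a row does not reach is not made up. A row lasts 1/8 s, in which the tool goes at most 62.5 mm and 10.7 degrees, less where a joint would pass 70% of its speed; a pose out of reach is approached as far as the arm can. A call with a number of a shift or a turn outside -1 to 1 is refused whole. A call with a gripper value outside its range is refused whole. The fingers move at their own pace and stop on an object; "newtons" is the grip in N (left out, the last holds). Time passes only in rows, so rows that do not move let the fingers close. It gives the time, the measured TCP pose, the force, the opening and the grip force at its end, in the units of the state.
- get_obs(): the state, without advancing time (a new reading comes with each control period).
- optics.read_camera(name): name is "scene" or "top" or "wrist"; returns the picture (400x640x3 uint8, red, green, blue); there is no depth.
- optics.camera_model(name): a dict with "fx", "fy", "cx", "cy" (pixels), "world_to_cam" (4x4, takes a point from world to camera coordinates); the wrist camera has in their place "tool_from_camera" (4x4, takes a point from camera to tool coordinates, whose origin is the TCP and whose axes are the flange's). Camera axes: x right, y up, looking along -z (the intrinsics and any distortion apply to the point x, -y, -z); pixel columns grow to the right and rows downward; lengths in m; the calibration is good to about 2 mm. A picture is of the moment at which its call begins: read the wrist's pose just before it. camera_model takes no time and is no camera call.
- workorder.hand_in(): hands the job in; it is judged then, once.
The state is a dict: "clock": time; "q": joint angles; "dq": joint speeds; "joint_torque": joint torques, N m; "position": TCP position; "orientation": TCP orientation; "force": force on the tool from outside, world axes, zero at the start; "ft_torque": the same for the moment, N m; "opening": finger opening in m; "finger_force": force on a finger pad.
Only numpy, scipy, OpenCV 4.12 (cv2) and the standard library are available. Lean on these libraries where they do the work, as an engineer would, in place of code of your own. Each camera call takes 0.05 s, during which the arm holds its last target. There are 200 camera calls.

TASK

Take the sample tube with the blue band out of the metal cold block and put it all the way down into the blue-topped block of the tube rack, its own place. Then lift the blue-topped pipette out of its stand, carry it over the dropper bottles and hold it upright with its tip centred about 1 cm above the mouth of that tube, touching nothing, ready to dispense: finish while still holding it there. Leave the other tubes, the green-topped pipette and the bottles and dishes where they are.

Things in the scene. Friction and masses are not known exactly. Their poses are not given: they have to be found in the camera images.
- tube_blue: The sample tube to move: clear round plastic tube, 16 mm diameter, 78 mm tall, open mouth, blue tape band (40 to 52 mm up) and blue rim. Origin: centre of its bottom; z along the tube to the mouth. 16 to 30 g. It starts upright in one of the cold block's two big bores, 24 mm deep, its top 54 mm clear of the block.
- tube_blue_mouth (a point): Centre of the blue-banded tube's mouth, 78 mm above its bottom.
- cold_block: Bare aluminium block with a black rubber skirt, fixed, 50 mm (x) by 96 mm (y), top 36 mm above the bench. Origin: centre of the underside. Two 18.5 mm bores, 24 mm deep, at y = -24 and +24 mm hold the blue and the yellow tube, either way round.
- block_blue: Block with blue top, grey sides, fixed, 42 x 42 x 44 mm, one of a row of three (red, blue, yellow in any order, 45 mm apart along y) in a grey tray 14 mm high, 56 x 148 mm. Origin: centre of its underside, 5 mm above the bench; its axes are the tray's. In its top (49 mm above the bench) one upright chamfered bore, 18.5 mm wide, 34 mm deep, empty: the blue tube's place.
- block_blue_floor (a point): Centre of the floor of the blue block's bore, 15 mm above the bench: a tube fully down has its bottom here and stands 44 mm out of the block, its mouth 93 mm above the bench.
- pipette_blue: The pipette to hold: short white hand pipette with blue button on top and blue ring, upright, 50 to 85 g. Origin: the tip's end; z up. Slim tip and shaft to 80 mm, 27 mm collar at 80 to 85 mm, white handle 84 to 140 mm: 20 mm thick along x (flat sides, grip here, centre 115 to 122 mm up), 25 mm along y, small finger rest to y = +32 mm at 127 to 140 mm; button top at 154 mm. Hangs by the collar, lifts straight out.
- pipette_blue_tip (a point): The lower end of the blue-topped pipette's tip (2 mm thick there).
- pipette_stand: Fixed pipette stand, 70 mm (x) by 122 mm (y). Origin: centre of the underside. Its top plate, 44 x 122 mm, 98 mm above the bench, has 20 mm holes at y = -28 and +28 mm in which the two pipettes hang (either way round), tips 18 mm above the bench: raise a pipette 85 mm to clear the plate.
- pipette_green: The other pipette, the same but for its green button and ring; stays in the stand. Origin: the tip's end.
- tube_red: Tube with red band and rim, same size, standing in the red block of the rack; stays. Origin: centre of its bottom.
- tube_yellow: Tube with yellow band and rim, same size, standing in the cold block's other bore; stays. Origin: centre of its bottom.
- dropper_1: Amber dropper bottle with red collar, 31 mm wide, 87 mm tall, standing in the row between stand and rack. Origin: centre of its underside.
- dropper_2: Amber dropper bottle with black collar, same size, in the same row. Origin: centre of its underside.
- dropper_3: Amber dropper bottle with blue collar, same size, in the same row. Origin: centre of its underside.
- petri_a: Closed petri dish, 60 mm wide, 14 mm high, left of the rack. Origin: centre of its underside.
- petri_b: Closed petri dish, 55 mm wide, 14 mm high, near the front edge. Origin: centre of its underside.

How it is judged:
By the outcome, as a careful person would: the job done as asked, in the order asked, and still so for the second after the job is handed in, while the arm keeps its last pose, push and grip.
It also fails if it takes over 53 s, if anything falls off the work surface, if the arm or the gripper's body presses on something with over 40 N, if the wrist force passes 120 N, or if a joint passes its speed limit or range.

## Working session

There is one attempt and no reset: what is moved stays moved. The work goes in short steps, Python scripts to look and compute and a tool call to move; the robot and the scene stay as the last step left them, time stands still between calls to the robot, and variables do not carry over. Pictures are saved under pics/ and viewed, at most 10 in all, crops included, and the job is handed in when it is done.

Besides the shell and the picture viewer there is one more tool, called after ">>>" in YAML: its name, and indented under it one key for each argument. send_rows: Moves the arm, as the interface text tells. Shifts and turns lie within -1 to 1; 1 stands for 400 mm of shift or 60 degrees of turn. Its arguments: {"type":"object","properties":{"targets":{"type":"array","items":{"type":"number","minimum":-1,"maximum":1}},"newtons":{"type":"number"}},"required":["targets"]}

```bash
ls; mkdir -p pics
python3 - <<'E'
from cell import get_obs, optics, workorder, arm
import cv2, numpy as np
np.set_printoptions(precision=4,suppress=True)
o=get_obs(); print(o)
for n in ("scene","top","wrist"):
    m=optics.camera_model(n); print(n,m)
    cv2.imwrite(f"pics/{n}0.png",optics.read_camera(n)[:,:,::-1])
E
```

```text
pics
{'clock': 0.0, 'q': array([-1.2356,  0.3005,  1.5216,  0.    ,  1.3207, -0.0666]), 'dq': array([-0.0012,  0.0002,  0.0018,  0.0015, -0.0009, -0.0003]), 'joint_torque': array([ -0.0002, -53.1809, -35.2735,   0.0708,   0.0244,  -0.0001]), 'position': array([ 0.215 , -0.506 ,  0.2129]), 'orientation': array([-3.1405, -0.0001,  0.4018]), 'force': array([-0.3426,  0.6902, -0.0994]), 'ft_torque': array([-0.0382,  0.0485, -0.0334]), 'finger_force': 0.0, 'opening': 0.09419967507370346}
scene {'fx': 401.7956750789028, 'fy': 401.7956750789028, 'cx': 321.1047250531465, 'cy': 196.67644728599046, 'world_to_cam': array([[-0.5574, -0.83  , -0.0192,  0.3941],
       [ 0.4577, -0.3264,  0.8271, -0.2852],
       [-0.6927,  0.4522,  0.5618, -0.5877],
       [ 0.    ,  0.    ,  0.    ,  1.    ]])}
top {'fx': 387.68438909700023, 'fy': 387.68438909700023, 'cx': 319.5426223975381, 'cy': 202.17192559781876, 'world_to_cam': array([[ 0.0234, -0.9997, -0.006 ,  0.1352],
       [ 0.9969,  0.0229,  0.0757, -0.5497],
       [-0.0756, -0.0077,  0.9971, -0.95  ],
       [ 0.    ,  0.    ,  0.    ,  1.    ]])}
wrist {'fx': 339.3271014389002, 'fy': 339.3271014389002, 'cx': 319.67170684984234, 'cy': 194.31360796451395, 'tool_from_camera': array([[-0.0012,  0.9648,  0.2632,  0.0753],
       [ 1.    ,  0.0012,  0.0001, -0.0003],
       [-0.0002,  0.2632, -0.9648, -0.1716],
       [ 0.    ,  0.    ,  0.    ,  1.    ]])}
```

View pics/top0.png

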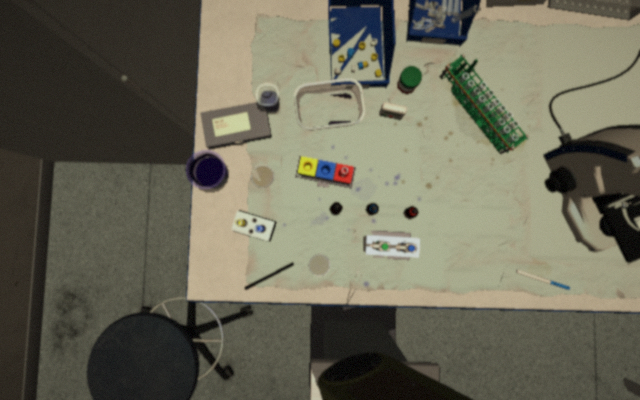

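View pics/scene0.png

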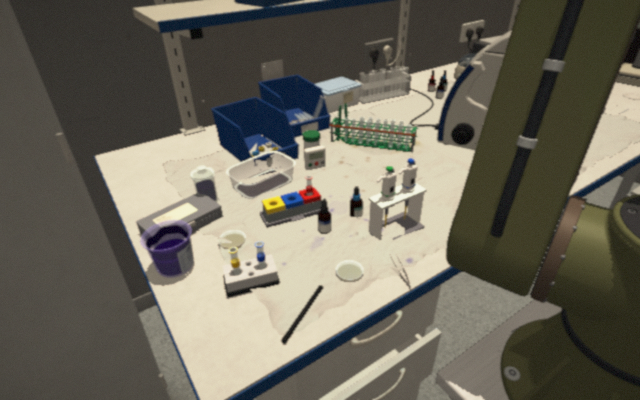

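The top view shows the cold block at about (255,224), the rack at (327,170) with yellow, blue and red left to right, droppers at (336,208), (372,209) and (411,212), and the stand at (392,246). The scene view shows the blue tube on the right of the cold block at (261,250), and the blue pipette on the right of the stand at (410,163).

```bash
cat > h.py <<'E'
from cell import get_obs, optics, workorder, arm
import cv2, numpy as np
np.set_printoptions(precision=4,suppress=True)
from scipy.spatial.transform import Rotation as Ro
def cam(n):
    m=optics.camera_model(n)
    K=(m['fx'],m['fy'],m['cx'],m['cy'])
    if n=='wrist':
        o=get_obs(); T=np.eye(4); T[:3,:3]=Ro.from_euler('xyz',o['orientation']).as_matrix(); T[:3,3]=o['position']
        return K,T@m['tool_from_camera']
    return K,np.linalg.inv(m['world_to_cam'])
def ray(c,u,v):
    (fx,fy,cx,cy),T=c
    d=T[:3,:3]@np.array([(u-cx)/fx,-(v-cy)/fy,-1]); return T[:3,3],d
def onz(c,u,v,z):
    p,d=ray(c,u,v); return p+d*(z-p[2])/d[2]
def proj(c,P):
    (fx,fy,cx,cy),T=c
    q=np.linalg.inv(T)@np.append(P,1); return np.array([cx-fx*q[0]/q[2],cy+fy*q[1]/q[2]])
def tri(ca,ua,cb,ub):
    p,d=ray(ca,*ua);q,e=ray(cb,*ub); s=np.linalg.lstsq(np.c_[d,-e],q-p,rcond=None)[0]
    A=p+d*s[0];B=q+e*s[1]; return (A+B)/2,np.linalg.norm(A-B)
def blobs(im,cols,box,amin=6):
    hsv=cv2.cvtColor(im,cv2.COLOR_RGB2HSV); x0,y0,x1,y1=box
    for n,(lo,hi) in cols.items():
        m=np.zeros(hsv.shape[:2],np.uint8); m[y0:y1,x0:x1]=cv2.inRange(hsv,np.array(lo),np.array(hi))[y0:y1,x0:x1]
        k,_,st,ce=cv2.connectedComponentsWithStats(m)
        for i in range(1,k):
            if st[i,4]>=amin: print(n,st[i],ce[i])
C={'blue':((98,110,50),(125,255,255)),'yel':((20,120,80),(34,255,255)),'red':((0,150,80),(8,255,255)),'grn':((45,100,40),(85,255,255))}
E
python3 - <<'E'
from h import *
t=cv2.imread('pics/top0.png');s=cv2.imread('pics/scene0.png')
print('TOP');blobs(t[:,:,::-1].copy(),C,(225,145,430,265),4)
print('SCENE');blobs(s[:,:,::-1].copy(),C,(215,150,435,295),4)
a=cv2.resize(t[148:268,225:430],None,fx=3.9,fy=3.9,interpolation=cv2.INTER_CUBIC)
b=cv2.resize(s[150:300,215:435],None,fx=3.6,fy=3.6,interpolation=cv2.INTER_CUBIC)
cv2.imwrite('pics/tc.png',a);cv2.imwrite('pics/sc.png',b)
E
```

```text
TOP
blue [316 161  19  19 286] [325.1818 170.0245]
blue [258 227   3   3   7] [258.7143 228.    ]
blue [262 227   2   4   4] [262.75 228.5 ]
blue [409 246   5   5  23] [411.     247.8261]
yel [297 157  21  20 320] [307.1625 166.1969]
yel [238 220   7   6  25] [241.6 222.4]
red [334 164  19  20 252] [343.1508 174.1706]
red [344 169   2   3   5] [344.4 170.2]
grn [382 244   6   5  26] [384.5 246. ]
SCENE
blue [229 150  21  10 135] [240.5037 153.5481]
blue [253 150   5   5  14] [255.4286 152.3571]
blue [279 150  18   8  80] [290.35  152.425]
blue [259 155  10   5  23] [264.1304 157.1739]
blue [409 159   5   5  17] [410.5882 160.7647]
blue [282 192  21  17 237] [292.3376 199.8354]
blue [353 195   7   6  30] [356.     197.4333]
blue [258 253   6   8  40] [260.425 256.825]
blue [406 278  29  17 164] [422.7073 287.7866]
yel [262 196  23  18 295] [273.2339 204.7322]
yel [231 258   8  10  61] [234.8197 262.4262]
red [315 162   3   3   5] [316. 163.]
red [299 186  21  18 205] [309.9317 194.7805]
grn [404 150   6   1   6] [406.5 150. ]
grn [387 167   5   4  19] [389.1053 168.4211]
```

View pics/tc.png

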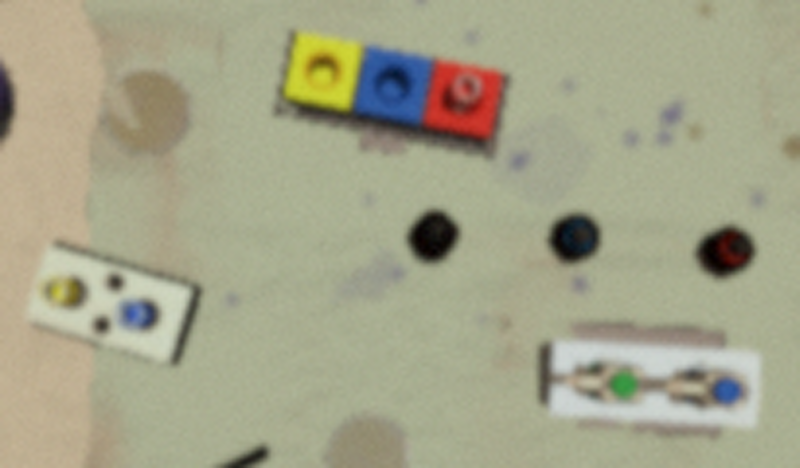

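View pics/sc.png

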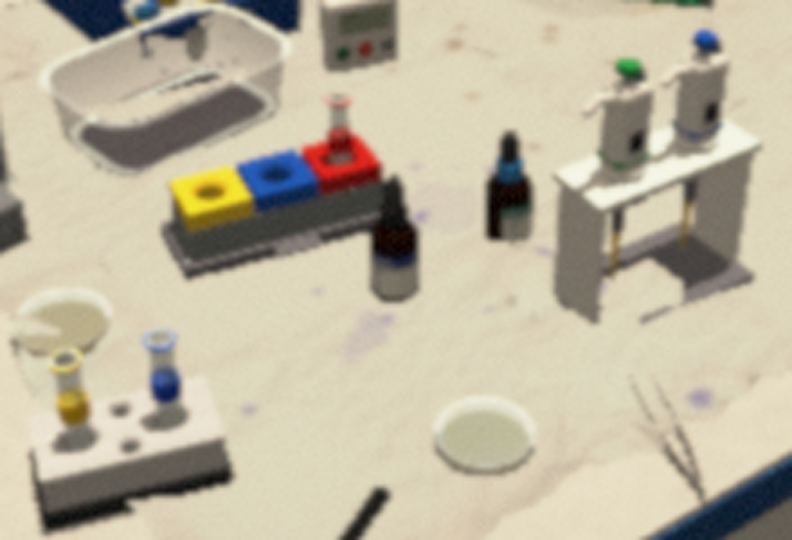

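The top crop shows the blue bore at (393,86)/3.9 and the tube rims on the cold block. The scene crop shows upright tubes, and both pipettes' finger rests point left, towards world +y. Next I'll measure these.

Run:
```python
from h import *
T=cam('top');S=cam('scene')
print('camT',T[1][:3,3])
print('buttons blue',onz(T,411,247.5,.171),tri(T,(411,247.5),S,(410.5,160.8)))
print('green',onz(T,384.6,246,.171),tri(T,(384.6,246),S,(389.1,168.4)))
for n,a,b in(('yel',(307.2,166.2),(273.2,204.7)),('blue',(325.2,170.0),(292.3,199.8)),('red',(343.2,174.2),(309.9,194.8))): print(n,onz(T,*a,.049),onz(S,*b,.049))
f=lambda x,y:(225+x/3.9-.4,148+y/3.9-.4)
g=lambda x,y:(215+x/3.6-.4,150+y/3.6-.4)
print('bore',onz(T,*f(393,86),.047),onz(S,*g(278,174),.049))
print('tubes scene rim b',onz(S,*g(160,340),.09),'y',onz(S,*g(66,360),.09))
print('band b',onz(S,*g(165,385),.058),onz(S,260.4,256.8,.058),'y',onz(S,*g(73,408),.058))
print('tubes top',onz(T,*f(139,314),.07),onz(T,*f(65,291),.07))
for n,p in(('blk',(433,236)),('blu',(575,238)),('red',(726,250))): print('drop',n,onz(T,*f(*p),.075))
print('cb corners top',[onz(T,*f(*p),.036)[:2] for p in((55,243),(199,290),(176,362),(28,320))])
```

```text
camT [0.473  0.1405 0.9897]
buttons blue [ 0.4442 -0.0471  0.171 ] (array([ 0.4441, -0.0476,  0.1691]), np.float64(5.256429989872103e-05))
green [0.446  0.0082 0.171 ] (array([0.4462, 0.0082, 0.1691]), np.float64(0.0007029001559793207))
yel [0.632  0.1801 0.049 ] [0.6262 0.184  0.049 ]
blue [0.6236 0.1357 0.049 ] [0.6179 0.1387 0.049 ]
red [0.6143 0.0915 0.049 ] [0.6117 0.0946 0.049 ]
bore [0.6248 0.1353 0.047 ] [0.6251 0.1358 0.049 ]
tubes scene rim b [0.4772 0.2894 0.09  ] y [0.4907 0.3351 0.09  ]
band b [0.4788 0.2895 0.058 ] [0.4782 0.2899 0.058 ] y [0.4905 0.3362 0.058 ]
tubes top [0.4779 0.2866 0.07  ] [0.4908 0.3321 0.07  ]
drop blk [0.5292 0.1092 0.075 ]
drop blu [0.5299 0.0233 0.075 ]
drop red [ 0.5248 -0.0681  0.075 ]
cb corners top [array([0.5216, 0.3467]), array([0.494 , 0.2547]), array([0.4485, 0.2677]), array([0.4727, 0.3619])]
```

>>> send_rows:
  targets: [0.0864,-0.0982,0,0,0,0,1,0.0864,-0.0982,0,0,0,0,1,0.0864,-0.0982,0,0,0,0,1,0.0864,-0.0982,0,0,0,0,1,0.0864,-0.0982,0,0,0,0,1,0.0864,-0.0982,0,0,0,0,1,0.0864,-0.0982,0,0,0,0,1,0.0864,-0.0982,0,0,0,0,1]

```text
clock: 1.15
position: [0.3468, -0.1072, 0.2135]
orientation: [3.141, -0.0, 0.402]
force: [0.3, -0.6, 0.7]
opening: 0.0938
finger_force: 0.0
```

>>> send_rows:
  targets: [0.0864,-0.0982,0,0,0,0,1,0.0864,-0.0982,0,0,0,0,1,0.0864,-0.0982,0,0,0,0,1,0.0864,-0.0982,0,0,0,0,1,0.0864,-0.0982,0,0,0,0,1,0.0864,-0.0982,0,0,0,0,1,0.0864,-0.0982,0,0,0,0,1,0.0864,-0.0982,0,0,0,0,1]

```text
clock: 2.15
position: [0.4784, 0.2902, 0.2132]
orientation: [3.141, 0.0, 0.402]
force: [0.4, -1.4, 0.8]
opening: 0.0939
finger_force: 0.0
```

>>> send_rows:
  targets: [0,0,0,0,0,-0.107,1,0,0,0,0,0,-0.107,1,0,0,0,0,0,-0.107,1,0,0,0,0,0,-0.107,1,0,0,0,0,0,-0.107,1,0,0,0,0,0,-0.107,1,0,0,0,0,0,-0.107,1,0,0,0,0,0,-0.107,1,0,0,0,0,0,0,1]

```text
clock: 3.28
position: [0.4782, 0.2884, 0.2132]
orientation: [-3.141, 0.0, 1.298]
force: [0.3, -0.3, 1.0]
opening: 0.0941
finger_force: 0.0
```

Run:
```python
from h import *
o=get_obs();print(o['clock'],o['position'],o['orientation'],o['q'])
c=cam('wrist'); im=optics.read_camera('wrist'); cv2.imwrite('pics/w1.png',im[:,:,::-1])
print('pred',proj(c,[.478,.289,.09]),proj(c,[.491,.335,.09]))
blobs(im,C,(0,0,640,400),30)
```

```text
3.275 [0.4782 0.2884 0.2132] [-3.1412  0.0003  1.2975] [0.4772 0.3191 1.4965 0.     1.3265 0.7505]
pred [320.7059 188.8774] [320.8038 134.993 ]
blue [125   5 105  35 186] [176.2419  21.9785]
blue [104  39  20   7  38] [113.5  42. ]
blue [99 46 21 48 75] [108.5333  68.2533]
blue [ 469  256   39   38 1086] [489.5617 273.4153]
blue [419 376  16  17 116] [426.5086 382.9828]
yel [314 131  12   9  50] [319.6  135.96]
yel [ 466  217   44   41 1366] [488.6179 236.9898]
red [486 293  20  22 249] [498.1165 301.5582]
```

View pics/w1.png

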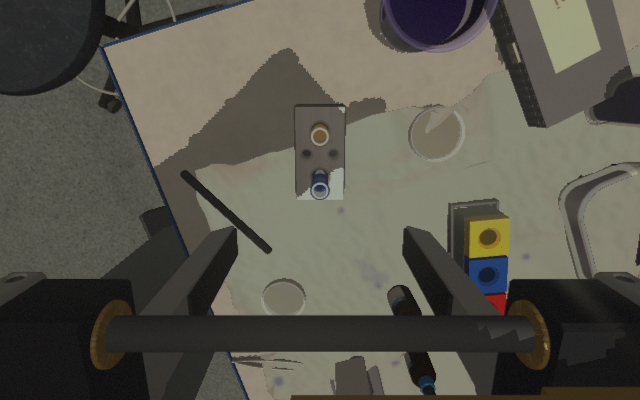

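The wrist view shows the blue rim at (319.5,189), matching the prediction of (320.7,188.9), and the block is square to the image. I'm going down to grip.

>>> send_rows:
  targets: [0,-0.001,0.08,0,0,0,1,0,0,0.08,0,0,0,1,0,0,0.08,0,0,0,1,0,0,0.08,0,0,0,1,0,0,0.055,0,0,0,1,0,0,0,0,0,0,1]

```text
clock: 4.08
position: [0.4771, 0.2882, 0.0621]
orientation: [-3.139, 0.002, 1.296]
force: [0.6, 0.5, -0.0]
opening: 0.094
finger_force: 0.0
```

>>> send_rows:
  targets: [0,0,0,0,0,0,-1,0,0,0,0,0,0,-1,0,0,0,0,0,0,-1,0,0,0,0,0,0,-1,0,0,0,0,0,0,-1,0,0,0,0,0,0,-1,0,0,0,0,0,0,-1,0,0,0,0,0,0,-1]
  newtons: 15

```text
clock: 5.08
position: [0.4778, 0.2886, 0.0634]
orientation: [-3.142, 0.0, 1.298]
force: [-0.2, 0.3, -0.5]
opening: 0.0177
finger_force: 0.0
```

Run:
```python
from h import *
o=get_obs();print(o['clock'],o['position'],o['orientation'],o['opening'],o['finger_force'],o['force'])
# bore estimate from earlier wrist picture
m=optics.camera_model('wrist');K=(m['fx'],m['fy'],m['cx'],m['cy'])
T=np.eye(4);T[:3,:3]=Ro.from_euler('xyz',[-3.1412,.0003,1.2975]).as_matrix();T[:3,3]=[.4782,.2884,.2132]
c=(K,T@m['tool_from_camera'])
print('bore',onz(c,487.5,275,.047),'yel',onz(c,488.5,237,.047),'block masks',onz(c,489,273.5,.049))
print('rim',onz(c,319.5,189,.09))
```

```text
5.075 [0.4778 0.2886 0.0634] [-3.1416  0.      1.2981] 0.017679278075763895 0.0 [-0.151   0.26   -0.5042]
bore [0.6258 0.1341 0.047 ] yel [0.6334 0.1787 0.047 ] block masks [0.6269 0.1368 0.049 ]
rim [0.477  0.2891 0.09  ]
```

>>> send_rows:
  targets: [0,0,0,0,0,0,-1,0,0,0,0,0,0,-1,0,0,0,0,0,0,-1,0,0,-0.02,0,0,0,-1,0,0,-0.06,0,0,0,-1,0,0,-0.08,0,0,0,-1,0,0,-0.08,0,0,0,-1,0,0,0,0,0,0,-1]

```text
clock: 6.08
position: [0.4787, 0.2891, 0.1622]
orientation: [3.138, -0.003, 1.298]
force: [0.1, -0.1, -1.1]
opening: 0.015
finger_force: 15.0
```

Run:
```python
from h import *
o=get_obs();print(o['clock'],o['position'],o['orientation'],o['opening'],o['finger_force'],o['force'])
psi=o['orientation'][2]
d=np.array([.6252,.1352])-o['position'][:2]
x=np.array([np.cos(psi),np.sin(psi)]);y=np.array([np.sin(psi),-np.cos(psi)])
print('tool dx,dy units',d@x/.4,d@y/.4)
```

```text
6.075 [0.4787 0.2891 0.1622] [ 3.1382 -0.0032  1.2983] 0.014952660988002946 14.999464452266693 [ 0.1146 -0.1345 -1.0778]
tool dx,dy units -0.27198767680974695 0.4562307402150323
```

>>> send_rows:
  targets: [-0.0544,0.0912,0,0,0,0,-1,-0.0544,0.0912,0,0,0,0,-1,-0.0544,0.0912,0,0,0,0,-1,-0.0544,0.0912,0,0,0,0,-1,-0.0544,0.0912,0,0,0,-0.0725,-1,0,0,0.05,0,0,0,-1,0,0,0.05,0,0,0,-1,0,0,0,0,0,0,-1,0,0,0,0,0,0,-1]

```text
clock: 7.2
position: [0.6243, 0.1348, 0.1199]
orientation: [3.141, -0.0, 1.374]
force: [0.8, -0.3, -0.0]
opening: 0.0148
finger_force: 15.0
```

Run:
```python
from h import *
o=get_obs();print(o['clock'],o['position'],o['orientation'],o['opening'],o['finger_force'],o['force'])
c=cam('wrist');w=optics.read_camera('wrist');s=optics.read_camera('scene')
S=cam('scene')
P=o['position']; b=np.array([P[0],P[1],P[2]+.011-.062]); print('bottom z',b[2])
print('scene pred bottom',proj(S,b),'mouth',proj(S,b+[0,0,.078]),'band',proj(S,b+[0,0,.046]),'bore',proj(S,[.6252,.1352,.049]))
print('wrist pred mouth',proj(c,b+[0,0,.078]),'bore',proj(c,[.6252,.1352,.049]), 'red mouth?')
A=cv2.resize(s[140:240,240:360],None,fx=5,fy=5,interpolation=cv2.INTER_CUBIC)[:,:,::-1]
B=w[60:400,220:420,::-1]; B=cv2.resize(B,(294,500))
cv2.imwrite('pics/p2.png',np.hstack([A[:500],B[:500]])[:, :800+94][:, :800] if 0 else cv2.resize(np.hstack([A[:500],B]),(800,447)))
```

```text
7.2 [0.6243 0.1348 0.1199] [ 3.1412 -0.0001  1.3743] 0.014760623467449503 14.999379962682724 [ 0.8359 -0.2848 -0.038 ]
bottom z 0.06893333120247824
scene pred bottom [291.8279 190.7794] mouth [289.6798 160.9203] band [290.5865 173.524 ] bore [292.0136 197.8401]
wrist pred mouth [322.1851 269.2807] bore [322.294  206.2945] red mouth?
```

View pics/p2.png

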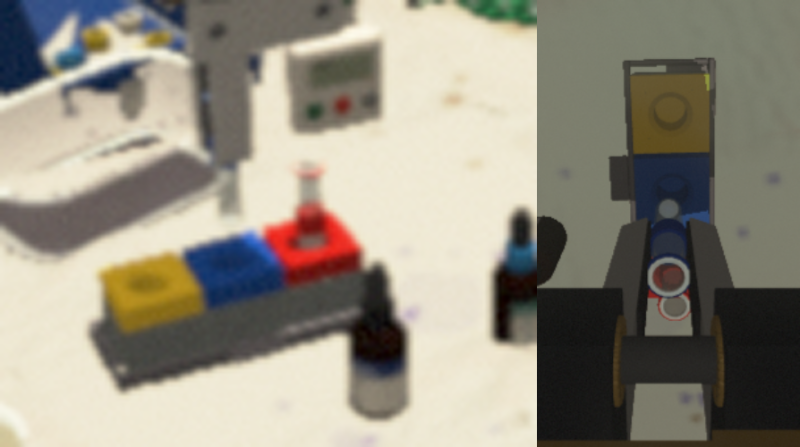

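The tube bottom is at scene (291.7,188) over the bore at (292.6,198). In the wrist view the tube is at col 320.4 and the bore/rack centre at 322.6, so the tube needs about 1.3 mm more tool +y. I'll correct that and insert.

>>> send_rows:
  targets: [0.0015,0.003,0,0,0,0,-1,0,0,0.025,0,0,0,-1,0,0,0.02,0,0,0,-1,0,0,0.02,0,0,0,-1,0,0,0.01,0,0,0,-1,0,0,0,0,0,0,-1]

```text
clock: 8.05
position: [0.6254, 0.135, 0.0891]
orientation: [-3.141, 0.0, 1.374]
force: [0.6, -0.1, -1.0]
opening: 0.0148
finger_force: 15.0
```

>>> send_rows:
  targets: [0,0,0.02,0,0,0,-1,0,0,0.02,0,0,0,-1,0,0,0.01,0,0,0,-1,0,0,0.005,0,0,0,-1,0,0,0,0,0,0,-1]

```text
clock: 8.68
position: [0.6255, 0.135, 0.0674]
orientation: [-3.141, 0.0, 1.374]
force: [0.5, 0.5, -0.5]
opening: 0.0143
finger_force: 15.0
```

>>> send_rows:
  targets: [0,0,0.003,0,0,0,-1,0,0,0.002,0,0,0,-1,0,0,0,0,0,0,-1]

```text
clock: 9.05
position: [0.6258, 0.1352, 0.0664]
orientation: [3.141, -0.0, 1.374]
force: [-1.4, -0.2, 7.5]
opening: 0.0148
finger_force: 15.0
```

Floor contact reads 7.5 N at the expected height. I'm releasing and rising.

>>> send_rows:
  targets: [0,0,0,0,0,0,0,0,0,0,0,0,0,0,0,0,0,0,0,0,0,0,0,0,0,0,0,0,0,0,-0.05,0,0,0,0,0,0,-0.1,0,0,0,0,0,0,-0.1,0,0,0,0,0,0,-0.1,0,0,0,0,0,0,-0.1,0,0,0,0,0,0,0,0,0,0,0]

```text
clock: 10.3
position: [0.6264, 0.1352, 0.2505]
orientation: [3.135, -0.003, 1.374]
force: [-0.2, -1.0, -0.3]
opening: 0.0469
finger_force: 0.0
```

Run:
```python
from h import *
o=get_obs();print(o['clock'],o['position'],o['orientation'],o['opening'])
c=cam('wrist');w=optics.read_camera('wrist');s=optics.read_camera('scene')
S=cam('scene');m=np.array([.6256,.1352,.093])
print('scene pred mouth',proj(S,m),'band',proj(S,m-[0,0,.032]),'wrist mouth',proj(c,m))
A=cv2.resize(s[140:240,240:360],None,fx=4,fy=4,interpolation=cv2.INTER_CUBIC)[:,:,::-1]
B=cv2.resize(w[100:300,240:440,::-1],(400,400))
cv2.imwrite('pics/p3.png',np.hstack([A,B])[:, :880][:,80:])
psi=o['orientation'][2];d=np.array([.4441,-.0473])-o['position'][:2]
x=np.array([np.cos(psi),np.sin(psi)]);y=np.array([np.sin(psi),-np.cos(psi)])
print('tool units to pipette',d@x/.4,d@y/.4)
```

```text
10.3 [0.6264 0.1352 0.2505] [ 3.1349 -0.0025  1.3742] 0.04692967686205854
scene pred mouth [290.7585 181.6828] band [291.6139 193.4611] wrist mouth [319.1146 181.4903]
tool units to pipette -0.5365273326306552 -0.35771466612498226
```

View pics/p3.png

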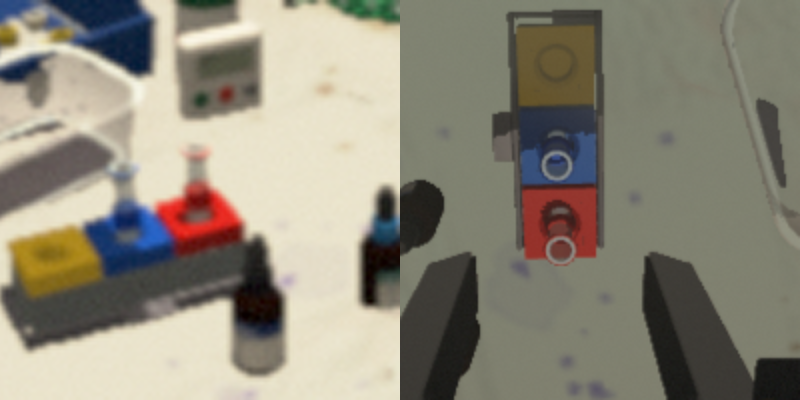

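The wrist and scene views show the tube seated in the blue block, with its mouth at wrist (318.5,182.5) against a prediction of (319,181.5), level with the red tube. Now to the pipette.

>>> send_rows:
  targets: [-0.0894,-0.0596,0,0,0,0,0.3,-0.0894,-0.0596,0,0,0,0,0.3,-0.0894,-0.0596,0,0,0,0,0.3,-0.0894,-0.0596,0,0,0,0,0.3,-0.0894,-0.0596,0,0,0,0,0.3,-0.0894,-0.0596,0,0,0,0,0.3,0,0,0,0,0,-0.0775,0.3,0,0,0,0,0,-0.0775,0.3,0,0,0,0,0,0,0.3,0,0,0,0,0,0,0.3]

```text
clock: 11.65
position: [0.4431, -0.0473, 0.2451]
orientation: [-3.141, -0.0, 1.535]
force: [0.7, 0.2, -0.1]
opening: 0.0612
finger_force: 0.0
```

Run:
```python
from h import *
o=get_obs();print(o['clock'],o['position'],o['orientation'],o['opening'])
c=cam('wrist');w=optics.read_camera('wrist')
print('pred blue',proj(c,[.4441,-.0473,.17]),'green',proj(c,[.4461,.0082,.17]))
blobs(w,C,(150,0,480,400),30)
cv2.imwrite('pics/w4.png',w[:,:,::-1])
```

```text
11.65 [ 0.4431 -0.0473  0.2451] [-3.1408 -0.0001  1.5347] 0.06122555713102384
pred blue [322.7011 205.49  ] green [322.7868 131.4668]
blue [193 131   5  33  46] [194.8043 146.8043]
blue [313 200  17  16 189] [321.4074 207.4709]
red [466   5  14  49 415] [474.6048  33.4048]
```

View pics/w4.png

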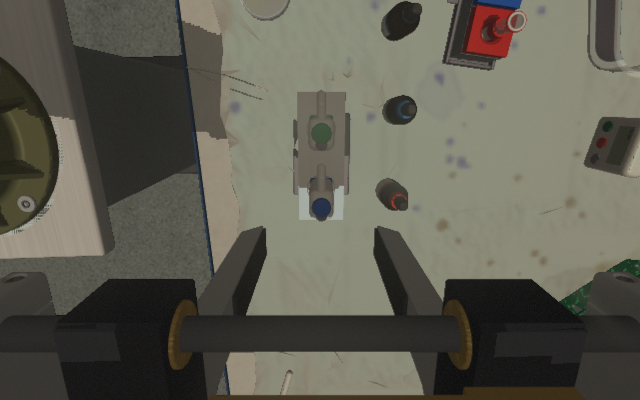

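The blue button is at (321.4,207.5) against a prediction of (322.7,205.5), and the finger rest and stand are square to the image. A small shift, then descend.

>>> send_rows:
  targets: [-0.002,0.0015,0.07,0,0,0,0.3,0,0,0.07,0,0,0,0.3,0,0,0.07,0,0,0,0.3,0,0,0.06,0,0,0,0.3,0,0,0.028,0,0,0,0.3,0,0,0,0,0,0,0.3]

```text
clock: 12.45
position: [0.4438, -0.0482, 0.1261]
orientation: [-3.141, -0.0, 1.536]
force: [-0.4, 0.6, -0.5]
opening: 0.0611
finger_force: 0.0
```

>>> send_rows:
  targets: [0,0,0,0,0,0,-1,0,0,0,0,0,0,-1,0,0,0,0,0,0,-1,0,0,0,0,0,0,-1,0,0,0,0,0,0,-1,0,0,0,0,0,0,-1,0,0,0,0,0,0,-1,0,0,0,0,0,0,-1]
  newtons: 30

```text
clock: 13.45
position: [0.4439, -0.0482, 0.1263]
orientation: [3.141, 0.0, 1.536]
force: [-0.4, 0.3, 2.3]
opening: 0.0201
finger_force: 30.0
```

>>> send_rows:
  targets: [0,0,-0.02,0,0,0,-1,0,0,-0.05,0,0,0,-1,0,0,-0.07,0,0,0,-1,0,0,-0.07,0,0,0,-1,0,0,-0.05,0,0,0,-1,0,0,-0.0275,0,0,0,-1,0,0,0,0,0,0,-1,0,0,0,0,0,0,-1]

```text
clock: 14.45
position: [0.4436, -0.0482, 0.2404]
orientation: [-3.14, -0.0, 1.536]
force: [0.7, 0.0, -1.2]
opening: 0.0198
finger_force: 30.0
```

Run:
```python
from h import *
o=get_obs();print(o['clock'],o['position'],o['orientation'],o['opening'],o['finger_force'],o['force'])
s=optics.read_camera('scene');S=cam('scene');P=o['position']
t=np.array([P[0],P[1],P[2]+.011-.119]);print('tip',t,proj(S,t),'top',proj(S,t+[0,0,.15]))
u,v=proj(S,t).astype(int);print(u,v)
psi=o['orientation'][2];d=np.array([.6257,.1352])-P[:2]
x=np.array([np.cos(psi),np.sin(psi)]);y=np.array([np.sin(psi),-np.cos(psi)])
print('tool units',d@x/.4,d@y/.4)
cv2.imwrite('pics/p5.png',cv2.resize(s[v-80:v+40,u-70:u+70,::-1],None,fx=5,fy=5,interpolation=cv2.INTER_CUBIC))
```

```text
14.45 [ 0.4436 -0.0482  0.2404] [-3.1403 -0.0002  1.5364] 0.01984054501738807 29.999305307865143 [ 0.7048  0.02   -1.1712]
tip [ 0.4436 -0.0482  0.1324] [409.0385 176.143 ] top [417.2898 108.1129]
409 176
tool units 0.4738390626310191 0.4393000285870114
```

View pics/p5.png

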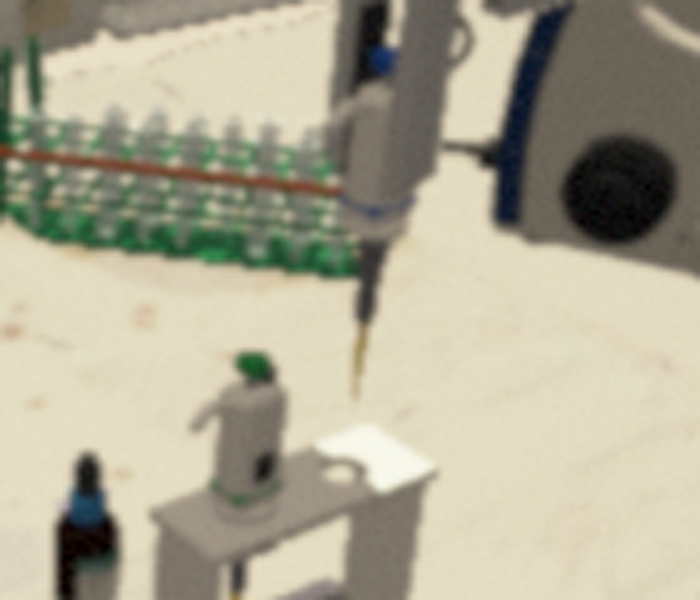

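The pipette is held and clear of the stand. Its tip is at scene (410,175.6) against a prediction of (409,176), nearly upright. I'm carrying it over the droppers.

>>> send_rows:
  targets: [0.03,0.028,0,0,0,0,-1,0.053,0.049,0,0,0,0,-1,0.053,0.049,0,0,0,0,-1,0.053,0.049,0,0,0,0,-1,0.053,0.049,0,0,0,0,-1,0.053,0.049,0,0,0,0,-1,0.053,0.049,0,0,0,0,-1,0.053,0.049,0,0,0,0,-1,0.043,0.0403,0,0,0,0,-1,0.03,0.028,0,0,0,0,-1]

```text
clock: 15.75
position: [0.6267, 0.1371, 0.2401]
orientation: [-3.14, 0.0, 1.537]
force: [0.5, -0.3, -0.0]
opening: 0.02
finger_force: 30.0
```

>>> send_rows:
  targets: [0,0,0.02,0,0,0,-1,0,0,0.0125,0,0,0,-1,0,0,0,0,0,0,-1,0,0,0,0,0,0,-1,0,0,0,0,0,0,-1,0,0,0,0,0,0,-1]

```text
clock: 16.5
position: [0.626, 0.1351, 0.2285]
orientation: [3.141, -0.0, 1.536]
force: [0.5, 0.5, -0.5]
opening: 0.0199
finger_force: 30.0
```

Run:
```python
from h import *
P=[];Wm=[];Sm=[]
for i in range(3):
    o=get_obs();P.append(o['position']);S0=optics.read_camera('scene');Sm.append(S0.astype(float))
o=get_obs();c=cam('wrist');w=optics.read_camera('wrist')
P=np.array(P);print(o['clock'],P,o['orientation'],o['opening'],o['finger_force'],o['force'])
p=P.mean(0);s=np.mean(Sm,0).astype(np.uint8);S=cam('scene')
t=np.array([p[0],p[1],p[2]+.011-.119]);m=np.array([.6257,.1352,.093])
print('tip',t,'scene tip',proj(S,t),'mouth',proj(S,m),'z+10',proj(S,m+[0,0,.01]),'collar',proj(S,t+[0,0,.08]))
print('wrist tip',proj(c,t),'mouth',proj(c,m))
A=cv2.resize(s[120:220,250:330],None,fx=5,fy=5,interpolation=cv2.INTER_CUBIC)[:,:,::-1]
B=cv2.resize(w[150:350,240:400,::-1],(400,500))
cv2.imwrite('pics/p6.png',np.hstack([A,B]))
```

```text
16.65 [[0.626  0.1351 0.2285]
 [0.626  0.1352 0.2284]
 [0.626  0.1352 0.2283]] [ 3.1415 -0.      1.5364] 0.01992443462863143 29.999326765537262 [-1.0695  0.5061 -1.5326]
tip [0.626  0.1352 0.1204] scene tip [289.9205 171.135 ] mouth [290.7362 181.6637] z+10 [290.4617 177.8868] collar [287.5407 138.4198]
wrist tip [321.1681 194.2694] mouth [320.7211 186.508 ]
```

View pics/p6.png

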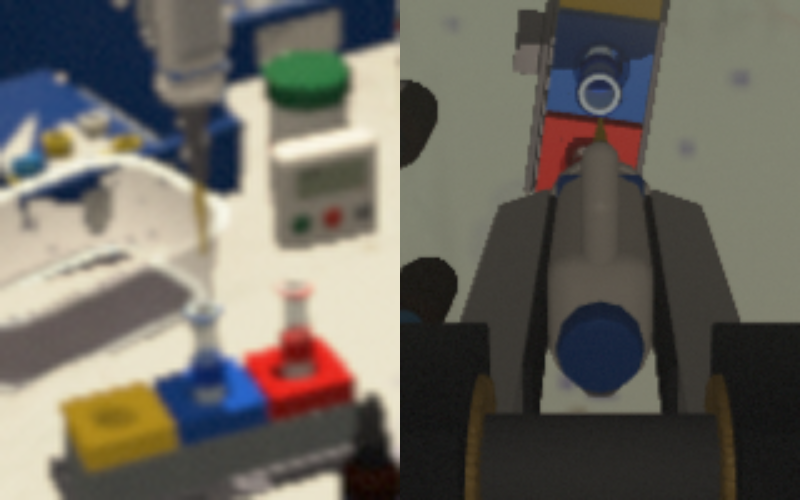

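The tip is at scene (290.6,170.4) and wrist (320.4,197.2), with the mouth at scene (291,182.4) and wrist (320,188). It's centred to about 1 mm and a bit high. I'll lower it and then measure numerically.

>>> send_rows:
  targets: [0,0,0.015,0,0,0,-1,0,0,0.015,0,0,0,-1,0,0,0,0,0,0,-1,0,0,0,0,0,0,-1]

```text
clock: 17.2
position: [0.626, 0.1352, 0.2163]
orientation: [3.142, 0.0, 1.536]
force: [1.2, 0.5, -1.2]
opening: 0.0195
finger_force: 30.0
```

```bash
cat > tip.py <<'E'
from h import *
W=[];Sm=[];P=[]
for i in range(4):
    P.append(get_obs()['position']);W.append(optics.read_camera('wrist').astype(float));Sm.append(optics.read_camera('scene').astype(float))
o=get_obs();c=cam('wrist');S=cam('scene');p=np.mean(P,0)
print(o['clock'],p,o['orientation'],o['force'],o['finger_force'])
t=np.array([p[0],p[1],p[2]+.011-.119]);m=np.array([.6257,.1352,.093])
print('tip',t,'gap',t[2]-.093,'scene',proj(S,t),proj(S,m),'wrist',proj(c,t),proj(c,m))
w=np.mean(W,0).astype(np.uint8);s=np.mean(Sm,0).astype(np.uint8)
np.savez('last.npz',w=w,s=s)
hw=cv2.cvtColor(w,cv2.COLOR_RGB2HSV);hs=cv2.cvtColor(s,cv2.COLOR_RGB2HSV)
def show(h,r,cc):
    for y in range(*r): print(y,' '.join('%3d/%3d/%3d'%tuple(h[y,x]) for x in range(*cc)))
print('WRIST');show(hw,(174,214,2),(310,332,2))
print('SCENE');show(hs,(166,190),(284,299))
E
python3 tip.py
```

```text
17.6 [0.626  0.1352 0.2164] [ 3.1415 -0.      1.5364] [ 0.6359 -0.0015 -0.0215] 29.999326765537262
tip [0.626  0.1352 0.1084] gap 0.01537812687214768 scene [290.2282 175.7747] [290.7362 181.6637] wrist [321.1934 194.2019] [320.7467 189.736 ]
WRIST
174 110/106/ 60 112/ 98/ 57 108/ 62/ 62 107/ 50/ 71 115/ 88/ 52 115/ 91/ 53 112/ 77/ 60 107/ 54/ 85 111/103/ 72 113/ 81/ 57 111/ 88/ 58
176 112/103/ 57 111/ 99/ 54 115/ 90/ 51 114/109/ 56 114/116/ 64 114/116/ 64 115/106/ 60 115/ 91/ 53 112/103/ 62 111/ 82/ 53 112/ 87/ 56
178 110/110/ 58 114/ 82/ 50 114/124/ 66 112/100/ 66 109/ 63/ 65 111/ 63/ 65 112/ 73/ 66 114/116/ 66 114/ 94/ 54 113/ 65/ 47 111/135/ 81
180 111/114/ 58 114/119/ 62 111/ 82/ 62 111/ 66/ 62 111/ 68/ 64 112/ 71/ 65 111/ 64/ 64 112/ 59/ 65 113/120/ 68 113/ 69/ 48 111/138/ 83
182 110/154/ 88 115/127/ 66 114/ 85/ 57 113/ 93/ 71 111/ 49/ 89 108/ 46/ 94 113/ 65/ 79 112/ 89/ 63 113/104/ 66 113/102/ 60 111/140/ 82
184 110/155/ 92 113/125/ 63 107/ 36/100  78/  9/141 102/ 18/138 101/ 20/137  94/ 15/140  85/ 13/119 115/109/ 68 111/138/ 83 111/120/ 64
186 110/141/ 96 108/ 34/ 97 101/ 15/
[... 5589 characters left out ...]
/232  25/ 38/224  23/ 37/191  24/ 32/150  24/ 29/141  23/ 31/150  23/ 36/164  21/ 41/201  24/ 37/228  24/ 32/234  23/ 33/234  22/ 33/235  24/ 32/234
187  24/ 34/233  24/ 33/234  23/ 33/234  24/ 35/229  23/ 40/208  22/ 34/166  27/ 30/151  23/ 33/156  21/ 35/167  22/ 39/194  24/ 39/223  24/ 33/232  24/ 33/234  24/ 32/234  24/ 33/234
188  24/ 32/234  24/ 33/235  25/ 32/233  24/ 34/230  22/ 40/212  22/ 33/169  21/ 28/153  24/ 25/152  19/ 27/159  22/ 35/184  22/ 38/219  23/ 34/232  24/ 32/234  24/ 32/234  24/ 33/234
189  24/ 32/234  24/ 32/234  24/ 32/234  24/ 32/229  23/ 37/207  20/ 24/159  30/  4/134 105/  8/134 113/  7/139  18/  8/162  21/ 29/205  24/ 32/229  24/ 32/234  23/ 34/234  21/ 38/235
```

>>> send_rows:
  targets: [0.0015,0,0.007,0,0,0,-1,0,0,0.007,0,0,0,-1,0,0,0,0,0,0,-1,0,0,0,0,0,0,-1]

```text
clock: 18.1
position: [0.626, 0.1358, 0.2107]
orientation: [-3.142, -0.0, 1.536]
force: [-1.1, -0.2, -1.1]
opening: 0.0199
finger_force: 30.0
```

```bash
sed -i 's/(174,214,2),(310,332,2)/(182,206),(309,333)/;s/(166,190),(284,299)/(172,187),(285,296)/' tip.py; sed -i "s#'%3d/%3d/%3d'%tuple(h\[y,x\])#'%3d/%3d'%(h[y,x,1],h[y,x,2])#" tip.py; python3 tip.py
```

```text
18.5 [0.626  0.1358 0.2107] [ 3.1415 -0.      1.5364] [-0.3465  0.8589 -0.3179] 29.999280273914337
tip [0.626  0.1358 0.1027] gap 0.009715739127612727 scene [290.1533 178.0131] [290.7362 181.6637] wrist [321.2006 194.2297] [320.7871 192.0255]
WRIST
182 110/ 58 114/ 58  94/ 54 123/ 62 110/ 65  70/ 62  62/ 62  65/ 63  69/ 63  65/ 63  69/ 63  68/ 64  72/ 64  68/ 64  60/ 64  64/ 64  90/ 65 118/ 67 105/ 56  81/ 47 117/ 63 139/ 81 143/ 84 143/102
183 127/ 66 124/ 66 112/ 57 126/ 65  93/ 63  68/ 60  71/ 61  74/ 62  92/ 61  98/ 60  95/ 62 105/ 63  92/ 64  82/ 59  69/ 63  68/ 64  68/ 64 112/ 66 117/ 61  83/ 49 128/ 72 144/ 83 143/ 84 141/103
184 151/ 93 152/ 87 138/ 70 124/ 64  75/ 61  69/ 52  98/ 60  91/ 70  76/ 77  56/ 87  47/ 92  52/ 89  71/ 83  70/ 77  97/ 66  89/ 63  73/ 63  96/ 64 122/ 67  99/ 54 142/ 79 141/ 85 140/ 82 144/110
185 151/ 98 154/ 88 138/ 72 122/ 65 102/ 60  98/ 68  55/ 83  34/106  16/115  11/137  11/141  11/140  13/121  13/116  37/ 97  65/ 79 101/ 68 104/ 64 124/ 66 126/ 67 143/ 82 144/ 85 124/ 70 141/116
186 147/109 151/ 91 133/ 71 117/ 61  80/ 73  32/ 97  12/131   7/141
[... 4538 characters left out ...]
  30/194  30/205  30/193  36/200  36/224  35/229  35/230
180  30/101  30/112  23/146  23/177  24/190  23/188  22/184  26/199  27/219  32/226  35/229
181  28/110  10/126  13/171  18/195  22/174  23/157  24/160  20/179  14/194  23/211  30/229
182  27/140   9/145   6/173  12/187  13/158   7/138  12/148  15/168  10/177  22/201  31/228
183  34/171  22/160   2/151  19/151  32/145  38/142  29/142   9/148  20/178  34/219  33/232
184  38/186  37/187  30/176   4/137  24/125  37/124  25/124   6/137  34/188  35/226  32/233
185  40/218  39/221  40/205  33/161  20/129  13/122  17/133  31/156  40/199  36/228  32/234
186  33/231  34/231  38/224  39/191  32/150  29/141  31/149  37/166  40/200  36/228  32/234
```

>>> send_rows:
  targets: [0.003,-0.0005,0.001,0,0,0,-1,0,0,0,0,0,0,-1,0,0,0,0,0,0,-1,0,0,0,0,0,0,-1]

```text
clock: 19.0
position: [0.6259, 0.137, 0.2103]
orientation: [3.142, -0.0, 1.536]
force: [-0.1, -0.7, -0.5]
opening: 0.0197
finger_force: 30.0
```

```bash
sed -i 's/(182,206),(309,333)/(184,204,2),(309,330)/;s/(172,187),(285,296)/(174,186),(286,295)/' tip.py; python3 tip.py
```

```text
19.4 [0.6259 0.137  0.2103] [3.1416 0.     1.5364] [-0.4112  1.2338 -0.2947] 29.99924272298813
tip [0.6259 0.137  0.1023] gap 0.009254692651793656 scene [289.7454 178.3864] [290.7362 181.6637] wrist [321.1786 194.1857] [321.0233 193.4231]
WRIST
184 147/ 90 155/ 87 125/ 61 129/ 65 118/ 65  74/ 62  65/ 63  69/ 63  69/ 63  76/ 64  69/ 63  72/ 64  70/ 58  69/ 63  61/ 63  64/ 64  64/ 64 110/ 65 117/ 61  80/ 48 103/ 57
186 150/ 97 154/ 88 141/ 74 124/ 66  84/ 61 100/ 61  91/ 67  51/ 80  29/ 97  29/104  35/108  16/114  29/104  43/ 96  66/ 81 109/ 68 103/ 62  74/ 62 120/ 66 124/ 64 145/ 81
188 145/123 146/ 98 144/ 78 131/ 64  68/ 79  12/126   9/142  11/137  19/137  10/123  37/109  42/108  20/128  20/137  15/138  12/143  25/114  71/ 79 136/ 88 150/ 92 145/ 86
190 144/122 141/101 126/ 71  12/107   8/135  15/134  42/ 86 120/ 66 135/ 66 135/ 66 135/ 66 131/ 66 131/ 66 131/ 66 135/ 66  75/ 98  20/129  11/141  19/107  87/ 73 119/ 62
192 142/122 140/ 84  20/100  11/138  10/128  42/ 84  93/ 93 130/116 147/127 147/130 148/131 148/131 147/130 144/129 127/114 100/ 97  66/ 85  19/133  12/143  31/100 119
[... 1082 characters left out ...]
  37/228  34/231
177  30/129  30/154  36/185  48/191  67/180  55/175  44/198  37/226  35/230
178  32/104  31/123  35/160  44/186  53/188  48/179  44/197  36/224  35/230
179  35/103  32/121  31/158  34/190  35/199  35/190  36/198  35/224  35/229
180  28/110  21/145  23/179  24/189  24/189  24/184  23/199  27/219  28/225
181  12/125  13/172  20/194  21/174  26/157  22/161  18/180   9/195  15/211
182   9/146   6/174  11/187  10/158   9/138  12/148  12/168   6/178  16/201
183  22/161   0/151  18/152  34/144  36/142  29/142   9/148  20/177  33/218
184  37/187  30/177   6/137  24/125  39/124  26/126   7/137  34/188  35/226
185  39/221  40/205  33/160  20/129  15/122  21/134  31/157  39/198  35/228
```

```bash
python3 -c "
from cell import workorder
print(workorder.hand_in())"
```

```text
the job is handed in; nothing more can be done
None
```

The job is handed in at about 19.4 s: the blue tube is fully down in the blue block, and the blue pipette is held upright with its tip centred about 9–10 mm above the tube's mouth, by measurement in both camera views.

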